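Step the monopod's carrier from mark to mark, then raise and hold the monopod

ROBOT

A 6-joint arm with a two-finger parallel gripper is mounted at the origin on a cart in front of the work surface, level with it; the furniture and walls round the work are solid. World frame = base frame: x ahead of the robot, y to its left, z up, the work surface at z = 0. Lengths are in m, angles in degrees, forces in N, time in s.
With the tool pointing down it reaches from about 0.35 to 0.875 m from the base axis. Payload 4.2 kg.
Tool frame: the origin (TCP) lies on the centre line of the jaws, within the pads' length; the fingertips stand 25 mm ahead of it and the grasp point (between the pads) lies 6 mm ahead of it; z points along the fingers, y is the line along which they close (so a half turn about z gives the same grasp; the last joint's range is limited). The gripper opens to 87 mm and grips with 3 to 60 N. Pads are 19 mm wide; open, the fingers measure 117 mm over their backs; the gripper's body (75 mm by 190 mm) begins 51 mm behind the grasp point.
Start: joints at [86.666, 22.042, 0.453, 0, -68.411, -14.817], TCP at [0.195, 0.594, 0.248] pointing down, gripper open.
Joint ranges: [-179.83, 179.83], [-69.29, 118.12], [-61.27, 80.66], [-181.25, 117.63], [-171.15, -9.14], [-177.46, 177.46]. Speed limits (degrees/s): [159.86, 159.86, 180, 180, 180, 180].

INTERFACE

Orientations are given as a 3x3 rotation matrix whose columns are the frame's x, y, z axes.
In Python, from station import r gives the robot as it stands.
- The arm moves only by the tool move_arm, never from a script. Its argument "series" is a list of rows, each an object with "grip": the opening, from 0 (shut) to 1 (fully open); "xyz": the shift along the tool's x, y, z in mm, a list of three; "angular": the turn, a rotation vector about the tool's x, y, z in rad, a list of three. A call has 1 to 10 rows; each row is the pose to reach, as a shift and turn from the pose commanded when the call began, along the tool's axes at that moment; what a row does not reach only later rows make up. A row lasts 1/10 s, in which the tool goes at most 50 mm and 8.59 degrees, less where a joint would pass 70% of its speed; a pose out of reach is approached as far as the arm can. A call with a gripper value outside its range is refused whole. The fingers move at their own pace and stop on an object; the grip force is fixed at half the most. Time passes only in rows, so rows that repeat a pose let the fingers close. It gives the time, the measured TCP pose, the force, the opening and the grip force at its end, in the units of the state.
- r.sense(): the state, without advancing time (a new reading comes with each control period).
- r.capture(name): name is "scene" or "top" or "wrist"; returns a dict with "img" (384x512x3 uint8, red, green, blue), "camera_matrix" (3x3 intrinsics, pixels), "k1" (the pictures are not rectified: a ray, as slopes to the right and down, at radius r is drawn at 1 + k1 r^2 times it, then the intrinsics apply), "rvec" (rotation vector, rad) and "tvec" (3), from world to camera coordinates, as OpenCV has them; the wrist camera has in their place "hand_eye" (4x4, takes a point from camera to tool coordinates, whose origin is the TCP and whose axes are the flange's). Camera axes: x right, y down, z forward; pixel columns grow to the right and rows downward; lengths in m; the calibration is good to about 2 mm. A picture is of the moment at which its call begins: read the wrist's pose just before it. There is no depth.
- r.finish_job(): hands the job in; it is judged then, once.
The state is a dict: "time_s": time; "joints": joint angles; "joint_velocities": joint speeds; "effort": joint torques, N m; "tcp_pos": TCP position; "ee_rot": TCP orientation; "wrist_force": force on the tool from outside, world axes, zero at the start; "moment": the same for the moment, N m; "gripper_width": opening from 0.0 (shut) to 1.0 (fully open); "gripper_force": force on a finger pad.
Only numpy, scipy, OpenCV 4.12 (cv2) and the standard library are available. Lean on these libraries where they do the work, as an engineer would, in place of code of your own. Each camera call takes 0.05 s, during which the arm holds its last target. There are 200 camera calls.

TASK

The small camera monopod on the two-way sliding carrier goes through its stations: with the mast down, slide the carrier until the ring mark stands centred under the tip of the fixed pointer and stop there for a moment, then slide it on until the cross mark stands centred under the tip and stop again. There, with the release button in the mast's head squeezed in, pull the mast straight up past its first stop to its second stop, and finish while holding it by the head fully extended (it sinks when let go), the cross still under the pointer. Leave the other things on the bench alone.

Things in the scene. Friction and masses are not known exactly. Their poses are not given: they have to be found in the camera images.
- head_centre (a point): Centre of the monopod's head, an upright black block 32 (x) x 30 (y) x 46 (z) mm on the mast; a pad and a small screw rise 11 mm above it. 178 mm above the bench with the mast down. It cannot turn or tip. Axes: those of the carrier (x, y along its slides, z up). The release button is in its -x face (towards the robot). 8 mm below the head: the mast collar, 49 mm across.
- button (a joint): Release button: grey, 16 mm wide, 22 tall, mid-height in the head's -x face. Value: travel along +x, 0 out (7.5 mm proud) to 0.006 m in (1.5 proud); spring 1 to 2.7 N. Out, it locks the mast down; from 0.005 m the mast is free. Pinching the head along x, one finger on the button, one on the +x face, presses it (39.5 mm over both when out, 33.5 in). Keep it in while the mast rises.
- mast_upper (a joint): Upper (thin) section of the telescope: 0 down, 0.055 m pulled up to its end. It moves first; its end is the mast's first stop. It takes about 2 N and sinks back when let go.
- mast_lower (a joint): Lower (thicker) section: 0 down, 0.055 m at its end. It follows once the upper section is at its end; with both at 0.055 m the mast is at its second stop, the head 110 mm above its lowest position (head_centre 288 mm above the bench). Takes about 4 N and sinks back when let go: nothing locks the mast up.
- pointer_tip (a point): Tip of the fixed pointer: the point of a downward needle on a thin arm that comes from a post behind the stage; 60 mm above the bench, 6 mm above the carrier plate. The pointer never moves. Post and arm are below 100 mm.
- ring_mark (a point): Centre of the ring mark, a flat dark ring 16 mm across on the top of the carrier plate (54 mm above the bench). Moves with the carrier. Axes as head_centre.
- cross_mark (a point): Centre of the cross mark, a flat dark cross 16 mm across on the top of the carrier plate (54 mm above the bench). Moves with the carrier. Axes as head_centre.
- carrier_x (a joint): Slide of the carrier along its x axis (away from the robot, turned by the stand's yaw), -0.045 to 0.045 m. The carrier is a bright metal plate 110 (x) x 200 (y) x 10 mm, monopod at its left (+y) end, marks at its right. It is moved by hand, the monopod's head may be the handle; about 4 N overcomes friction; it stays where left.
- carrier_y (a joint): Slide of the carrier (with the saddle below it) along its y axis (to the robot's left); range -0.045 to 0.045 m; about 4 N, stays where it is left.
- tape_measure_centre (a point): Bystander, to be left alone: tape measure, 35 x 67 x 60, standing upright (mm); the point is its centre.
- wood_offcut_centre (a point): Bystander, to be left alone: block of wood, 40 x 140 x 28, lying flat (mm); the point is its centre.
- pliers_centre (a point): Bystander, to be left alone: pliers, 59 x 182 x 12, lying flat (mm); the point is its centre.
- screwdriver_yellow_centre (a point): Bystander, to be left alone: screwdriver, 25 x 192 x 25, lying (mm); the point is its centre.
- solder_spool_centre (a point): Bystander, to be left alone: spool of solder, 40 across, 22 high, standing on its flange (mm); the point is its centre.

How it is judged:
By the outcome, as a careful person would: the job done as asked, in the order asked, and still so for the second after the job is handed in, while the arm keeps its last pose, push and grip.
It also fails if it takes over 48 s, if anything falls off the work surface, if the arm or the gripper's body presses on something with over 40 N, if the wrist force passes 120 N, or if a joint passes its speed limit or range.

## Working session

There is one attempt and no reset: what is moved stays moved. The work goes in short steps, Python scripts to look and compute and a tool call to move; the robot and the scene stay as the last step left them, time stands still between calls to the robot, and variables do not carry over. Pictures are saved under pics/ and viewed, at most 10 in all, crops included, and the job is handed in when it is done.

Besides the shell and the picture viewer there is one more tool, called after ">>>" as name([rows], argument=value, ...), one row to a line, values as JSON. move_arm: Moves the arm, as the interface text tells. Its arguments: {"type":"object","properties":{"series":{"type":"array"}},"required":["series"]}

```bash
mkdir -p pics; ls; cat > h.py <<'E'
import numpy as np, cv2
from station import r
def save(n,c): cv2.imwrite(f'pics/{n}.png',cv2.cvtColor(c['img'],cv2.COLOR_RGB2BGR))
def pose(c,s=None):
    if 'hand_eye' in c:
        H=np.array(c['hand_eye']);R=np.array(s['ee_rot'])
        return R@H[:3,:3], np.array(s['tcp_pos'])+R@H[:3,3]
    R=cv2.Rodrigues(np.array(c['rvec'],float))[0].T
    return R,-R@np.array(c['tvec'],float).ravel()
def ray(c,uv,s=None):
    K=np.array(c['camera_matrix']);k=c['k1'];R,o=pose(c,s)
    d=np.array([(uv[0]-K[0,2])/K[0,0],(uv[1]-K[1,2])/K[1,1]]);u=d.copy()
    for _ in range(30):u=d/(1+k*(u@u))
    return o,R@np.array([*u,1])
def onz(c,uv,z,s=None):
    o,d=ray(c,uv,s);return o+d*(z-o[2])/d[2]
def proj(c,p,s=None):
    K=np.array(c['camera_matrix']);R,o=pose(c,s);q=R.T@(np.array(p)-o);u=q[:2]/q[2];u=u*(1+c['k1']*(u@u));return K[:2,:2]@u+K[:2,2]
E
python3 - <<'E'
from h import *
import pickle
s=r.sense();print(s)
for n in('scene','top'):
    c=r.capture(n);pickle.dump(c,open(n+'.pkl','wb'));save(n,c);print(n,pose(c)[1],c['k1'])
E
```

```text
pics
{'time_s': 0.0, 'joints': array([ 8.66663517e+01,  2.20908587e+01,  3.78445668e-01, -2.97981856e-02,
       -6.84110089e+01, -1.48152972e+01]), 'joint_velocities': array([-0.02397624, -0.00391106, -0.02383548,  0.01667366,  0.01748789,
       -0.04668295]), 'effort': array([ 3.68909980e-05, -3.90659630e+01,  1.87404370e+01,  4.21958864e+00,
        1.10141945e-02, -1.93395322e-04]), 'tcp_pos': array([0.19449804, 0.59337683, 0.24644731]), 'ee_rot': array([[ 9.50190226e-01, -3.11669962e-01, -6.08033155e-04],
       [-3.11670544e-01, -9.50187859e-01, -2.12230409e-03],
       [ 8.37127127e-05,  2.20609862e-03, -9.99997563e-01]]), 'wrist_force': array([-0.20094801,  0.29700123, -0.11717242]), 'moment': array([-0.00858009,  0.01695086, -0.00786288]), 'gripper_force': 0.0, 'gripper_width': 1.0002768239379587}
scene [0.16600003 0.60374373 0.79684552] -0.07457914510517981
top [ 0.33222984 -0.01954744  1.27084865] -0.06758129152532386
```

View pics/scene.png

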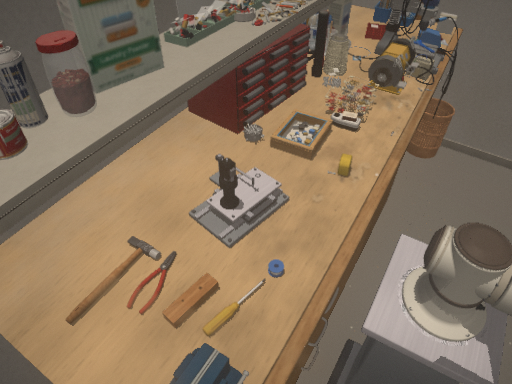

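View pics/top.png

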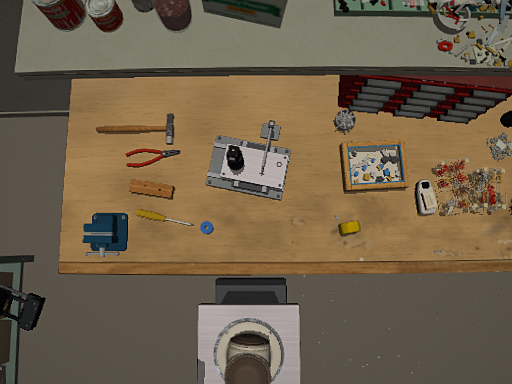

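The scene view shows the stage at about (240,205), with the monopod head at (228,160). In the top view the stage is at (250,167), head at (235,152) and pointer arm at (270,145). I'll enlarge that area of both pictures.

```bash
python3 - <<'E'
from h import *
import pickle
t=pickle.load(open('top.pkl','rb'));s=pickle.load(open('scene.pkl','rb'))
a=cv2.resize(t['img'][115:205,195:305],None,fx=5,fy=5,interpolation=cv2.INTER_CUBIC)
b=cv2.resize(s['img'][145:245,185:295],None,fx=5,fy=5,interpolation=cv2.INTER_CUBIC)[:450]
save('crop',{'img':cv2.resize(np.hstack([a,b]),(800,327))})
print(onz(t,(235,152),.2),onz(t,(235,165),.05))
m=(t['img'][115:205,195:305].astype(int).min(2)>150).astype(np.uint8)
cs,_=cv2.findContours(m,0,1)
c=max(cs,key=cv2.contourArea);R=cv2.minAreaRect(c);P=cv2.boxPoints(R)+[195,115]
for p in P:print(p,onz(t,p,.054))
E
```

```text
[0.59096256 0.03251541 0.2       ] [0.58498652 0.03972554 0.05      ]
[218.69231224 175.53846359] [0.55071546 0.09079788 0.054     ]
[225.23077202 142.84615707] [0.65642502 0.07083713 0.054     ]
[288.88461304 155.57692337] [ 0.61344623 -0.13085763  0.054     ]
[282.34615326 188.26922607] [ 0.50913738 -0.10839781  0.054     ]
```

View pics/crop.png

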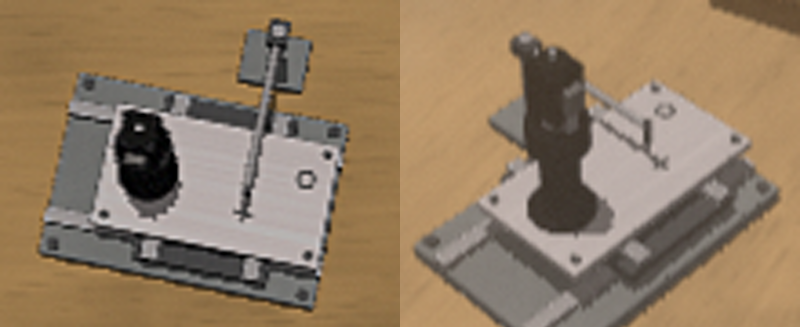

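The crops show the plate, with ring at (279.2,164.2) top / (257.9,175.3) scene. The cross is at (261.6,173.9) top / (256.5,189.8) scene, with the needle tip close beside it. Yaw is about -12°.

```bash
python3 - <<'E'
from h import *
import pickle
t=pickle.load(open('top.pkl','rb'));s=pickle.load(open('scene.pkl','rb'))
for n,a,b,z in(('ring',(279.2,164.2),(257.9,175.3),.054),('cross',(261.6,173.9),(256.5,189.8),.054)):
    print(n,onz(t,a,z),onz(s,b,z))
print('tip scene',onz(s,(253.2,184.9),.06))
print('foot',onz(t,(236.3,165.9),.06))
s0=r.sense();c=r.capture('wrist');print(c['hand_eye'],c['camera_matrix'])
R=s0['ee_rot']
for tgt in ([.56,.02,.35],[.58,.037,.30]): print(np.array(R).T@(np.array(tgt)-s0['tcp_pos'])*1000)
E
```

```text
ring [ 0.58581189 -0.09979859  0.054     ] [ 0.58603983 -0.09963109  0.054     ]
cross [ 0.55509033 -0.04408842  0.054     ] [ 0.55705869 -0.04416749  0.054     ]
tip scene [ 0.57267428 -0.05122955  0.06      ]
foot [0.58000646 0.03515193 0.06      ]
[[ 1.97032072e-04 -9.62302132e-01 -2.71982660e-01  7.42851415e-02]
 [ 9.99999916e-01  2.87226399e-04 -2.91807282e-04 -2.46100483e-06]
 [ 3.58927369e-04 -2.71982579e-01  9.62302108e-01 -1.38192829e-01]
 [ 0.00000000e+00  0.00000000e+00  0.00000000e+00  1.00000000e+00]] [[268.51631348   0.         258.01260037]
 [  0.         268.51631348 194.17716966]
 [  0.           0.           1.        ]]
[ 526.02896635  431.12486457 -102.52924511]
[539.72857264 408.63550927 -52.57376808]
```

>>> move_arm([
  {"grip":1,"xyz":[0,0,-100],"angular":[0,0,0.1]},
  {"grip":1,"xyz":[0,0,-100],"angular":[0,0,0.25]},
  {"grip":1,"xyz":[526,431,-102],"angular":[0,0,1.464]},
  {"grip":1,"xyz":[526,431,-102],"angular":[0,0,1.464]},
  {"grip":1,"xyz":[526,431,-102],"angular":[0,0,1.464]},
  {"grip":1,"xyz":[526,431,-102],"angular":[0,0,1.464]},
  {"grip":1,"xyz":[526,431,-102],"angular":[0,0,1.464]},
  {"grip":1,"xyz":[526,431,-102],"angular":[0,0,1.464]},
  {"grip":1,"xyz":[526,431,-102],"angular":[0,0,1.464]},
  {"grip":1,"xyz":[526,431,-102],"angular":[0,0,1.464]},
])

```text
time_s: 1.15
tcp_pos: [0.4101, 0.2546, 0.3488]
ee_rot: [[-0.2, -0.98, 0.0], [-0.98, 0.2, 0.0], [-0.0, 0.0, -1.0]]
wrist_force: [1.6, 0.3, -0.5]
gripper_width: 1.001
gripper_force: 0.0
```

```bash
cat >> h.py <<'E'
def goto(tgt,yaw=-12):
    "shift mm and rotvec in tool axes to reach tgt, tool x = -carrier y, tool down"
    from scipy.spatial.transform import Rotation as Ro
    s=r.sense();R=np.array(s['ee_rot']);a=np.radians(yaw);c,n=np.cos(a),np.sin(a)
    T=np.array([[n,-c,0],[-c,-n,0],[0,0,-1.]])
    print('shift',(R.T@(np.array(tgt)-s['tcp_pos'])*1000).round(1),'rot',Ro.from_matrix(R.T@T).as_rotvec().round(4))
    return s
E
python3 - <<'E'
from h import *
s=goto([.56,.02,.35]);print(s['time_s'],s['tcp_pos'],s['ee_rot'],s['joints'])
E
```

```text
shift [ 199.9 -193.8   -1.3] rot [0.     0.0003 0.0078]
1.15 [0.41013602 0.25462252 0.34876504] [[-2.00275080e-01 -9.79739706e-01  4.27831458e-05]
 [-9.79739667e-01  2.00275084e-01  2.74515050e-04]
 [-2.77521692e-04  1.30621784e-05 -9.99999961e-01]] [ 5.11589667e+01  4.48558492e+00 -8.32435579e+00 -8.15855684e-03
 -7.71762713e+01 -6.27102026e+01]
```

>>> move_arm([
  {"grip":1,"xyz":[200,-194,0],"angular":[0,0,0.008]},
  {"grip":1,"xyz":[200,-194,0],"angular":[0,0,0.008]},
  {"grip":1,"xyz":[200,-194,0],"angular":[0,0,0.008]},
  {"grip":1,"xyz":[200,-194,0],"angular":[0,0,0.008]},
  {"grip":1,"xyz":[200,-194,0],"angular":[0,0,0.008]},
  {"grip":1,"xyz":[200,-194,0],"angular":[0,0,0.008]},
  {"grip":1,"xyz":[200,-194,0],"angular":[0,0,0.008]},
  {"grip":1,"xyz":[200,-194,0],"angular":[0,0,0.008]},
])

```text
time_s: 1.95
tcp_pos: [0.5609, 0.0222, 0.348]
ee_rot: [[-0.204, -0.979, -0.001], [-0.979, 0.204, -0.0], [0.0, 0.001, -1.0]]
wrist_force: [-1.0, -0.6, 0.2]
gripper_width: 1.003
gripper_force: 0.0
```

```bash
python3 - <<'E'
from h import *
import pickle
s=r.sense();c=r.capture('wrist');pickle.dump((s,c),open('w1.pkl','wb'));save('w1',{'img':cv2.resize(c['img'],(800,600),interpolation=cv2.INTER_CUBIC)})
print(s['tcp_pos'],s['joints'])
print([proj(c,p,s)*800/512 for p in([.586,-.0998,.054],[.556,-.044,.054],[.5727,-.0512,.06],[.58,.035,.178])])
E
```

```text
[0.5609193  0.02218728 0.34801469] [ 1.87911045e+01  1.27647759e+01  1.55577746e+00 -2.53223257e-02
 -7.88694789e+01 -3.05648162e+01]
[array([351.4991918 , 142.86505603]), array([393.74761097, 194.13592208]), array([375.4895066 , 190.46344963]), array([381.58861659, 308.11129405])]
```

View pics/w1.png

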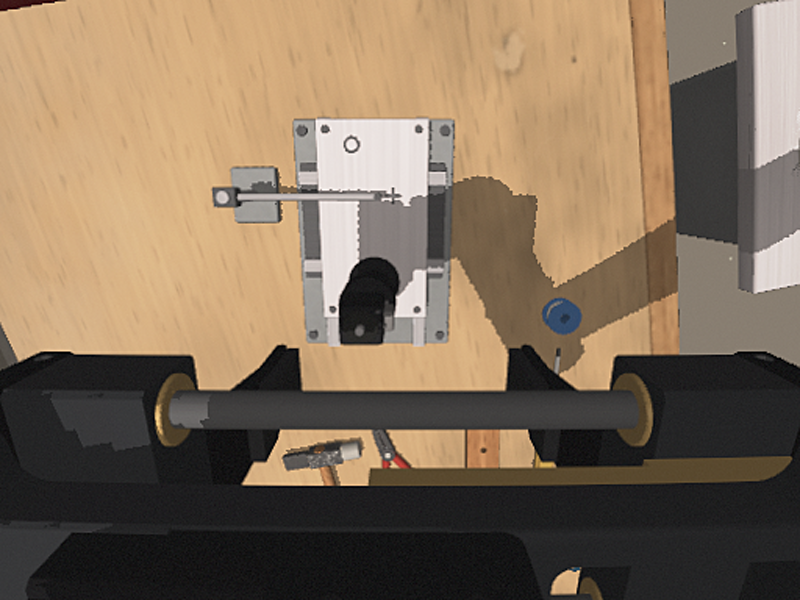

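The wrist view shows the head block spanning (340–385, 290–345) with the button on its right at (390,322). The ring is at (351,144), the cross at (394,196), and the pointer arm ends at about (385,196). I'll zoom in on those.

```bash
python3 - <<'E'
from h import *
import pickle
s,c=pickle.load(open('w1.pkl','rb'));f=512/800
for n,uv,z in(('ring',(351.5,144.5),.054),('cross',(393.5,196),.054),('foot',(374,281),.06),('headtopL',(341,340),.201),('headtopR',(385,340),.201),('armend',(385,196),.06)):
    print(n,onz(c,np.array(uv)*f,z,s).round(4))
i=c['img']
a=cv2.resize(i[85:135,200:280],(640,400),interpolation=cv2.INTER_CUBIC)
b=cv2.resize(i[160:225,205:269],(400,400),interpolation=cv2.INTER_CUBIC)
b=np.clip(b.astype(float)*2.5,0,255).astype(np.uint8)
save('w1c',{'img':cv2.resize(np.hstack([a,b]),(800,308))})
E
```

```text
ring [ 0.5864 -0.0983  0.054 ]
cross [ 0.5566 -0.0423  0.054 ]
foot [0.5943 0.0374 0.06  ]
headtopL [0.6115 0.0461 0.201 ]
headtopR [0.5803 0.0526 0.201 ]
armend [ 0.5647 -0.0441  0.06  ]
```

View pics/w1c.png

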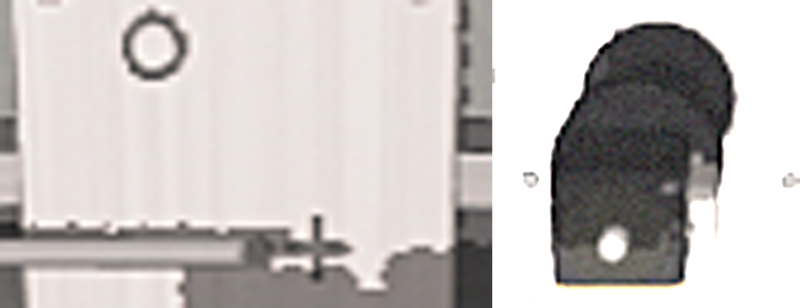

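The head is at about (0.593, 0.038), and the measured top width of 31.9 mm matches the given 32 mm. I'll move above it, then descend.

```bash
python3 - <<'E'
from h import *
goto([.592,.038,.184])
E
```

```text
shift [-21.2 -27.8 164.3] rot [ 0.0009 -0.0001  0.0053]
```

>>> move_arm([
  {"grip":1,"xyz":[-21,-28,10],"angular":[0,0,0.004]},
  {"grip":1,"xyz":[-21,-28,40],"angular":[0,0,0.004]},
  {"grip":1,"xyz":[-21,-28,70],"angular":[0,0,0.004]},
  {"grip":1,"xyz":[-21,-28,100],"angular":[0,0,0.004]},
  {"grip":1,"xyz":[-21,-28,120],"angular":[0,0,0.004]},
  {"grip":1,"xyz":[-21,-28,140],"angular":[0,0,0.004]},
  {"grip":1,"xyz":[-21,-28,155],"angular":[0,0,0.004]},
  {"grip":1,"xyz":[-21,-28,163],"angular":[0,0,0.004]},
  {"grip":1,"xyz":[-21,-28,163],"angular":[0,0,0.004]},
])

```text
time_s: 2.9
tcp_pos: [0.5918, 0.0385, 0.185]
ee_rot: [[-0.205, -0.979, -0.002], [-0.979, 0.205, -0.0], [0.001, 0.002, -1.0]]
wrist_force: [-0.4, 0.4, 0.5]
gripper_width: 0.999
gripper_force: 0.0
```

```bash
python3 - <<'E'
from h import *
import pickle
s=r.sense();c=r.capture('wrist');pickle.dump((s,c),open('w2.pkl','wb'));save('w2',{'img':cv2.resize(c['img'],(800,600),interpolation=cv2.INTER_CUBIC)})
print(s['tcp_pos'],s['wrist_force'])
E
```

```text
[0.59180573 0.03850114 0.18499068] [-0.40874668  0.38417166  0.53349743]
```

View pics/w2.png

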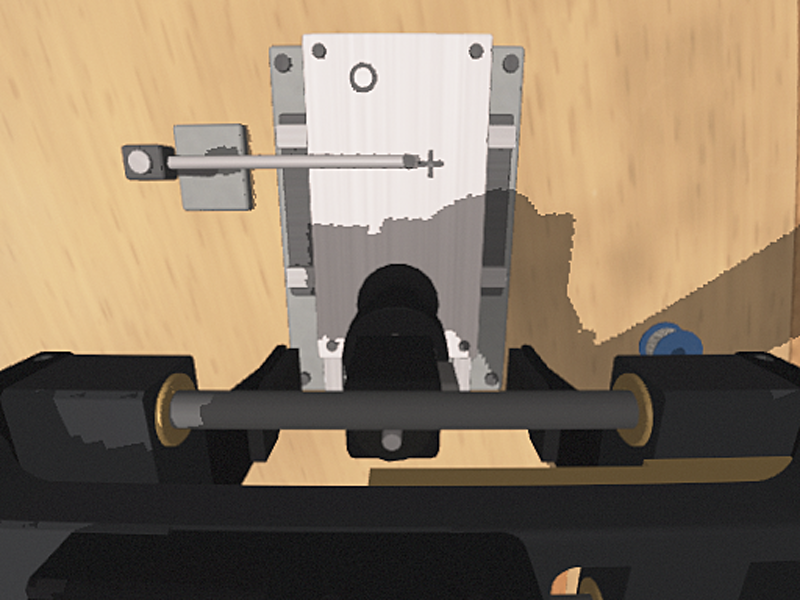

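The head, spanning (346–440), sits between the fingers with the button at (447,375) facing the right finger. The ring is at (363,77) and the cross at (430,163), and the pointer end is near (410,160). Next I close the gripper.

>>> move_arm([
  {"grip":0.5,"xyz":[0,0,0.5],"angular":[0,0,0]},
  {"grip":0.45,"xyz":[0,0,0.5],"angular":[0,0,0]},
  {"grip":0.4,"xyz":[0,0,0.5],"angular":[0,0,0]},
  {"grip":0.3,"xyz":[0,0,0.5],"angular":[0,0,0]},
  {"grip":0.3,"xyz":[0,0,0.5],"angular":[0,0,0]},
  {"grip":0.3,"xyz":[0,0,0.5],"angular":[0,0,0]},
])

```text
time_s: 3.55
tcp_pos: [0.5927, 0.0375, 0.1853]
ee_rot: [[-0.207, -0.978, 0.0], [-0.978, 0.207, 0.0], [-0.0, -0.0, -1.0]]
wrist_force: [0.1, 0.1, -0.4]
gripper_width: 0.543
gripper_force: 0.0
```

```bash
python3 - <<'E'
from h import *
import pickle
s=r.sense();c=r.capture('wrist');pickle.dump((s,c),open('w3.pkl','wb'))
print(s['tcp_pos'],s['wrist_force'],s['gripper_width'],s['gripper_force'])
i=c['img']
a=cv2.resize(i[30:120,210:300],(600,600),interpolation=cv2.INTER_CUBIC)
save('w3c',{'img':a})
E
```

```text
[0.59274486 0.03745688 0.18527897] [ 0.10721307  0.12496803 -0.44651306] 0.5429436009735961 0.0
```

View pics/w3c.png

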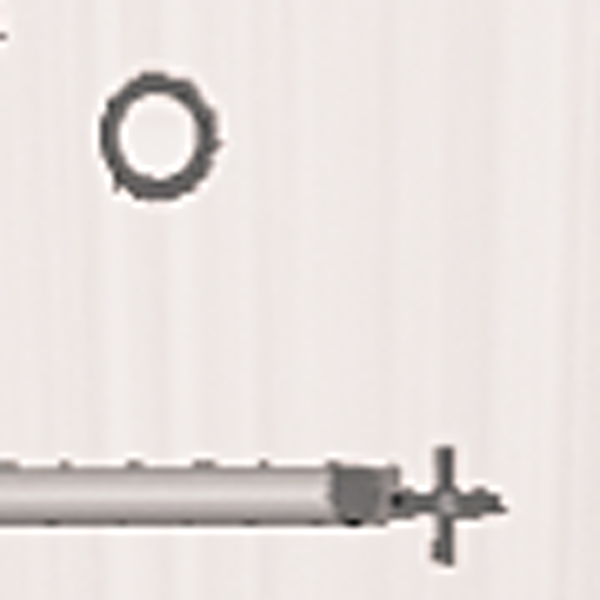

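The crop shows the ring at (158,136), the cross at (445,503), the needle collar at (360,495), and a dark point at (396,498) that looks like the needle tip. The gripper is still closing.

>>> move_arm([
  {"grip":0.3,"xyz":[0,0,0],"angular":[0,0,0]},
  {"grip":0.3,"xyz":[0,0,0],"angular":[0,0,0]},
  {"grip":0.3,"xyz":[0,0,0],"angular":[0,0,0]},
  {"grip":0.3,"xyz":[0,0,0],"angular":[0,0,0]},
  {"grip":0.3,"xyz":[0,0,0],"angular":[0,0,0]},
  {"grip":0.3,"xyz":[0,0,0],"angular":[0,0,0]},
])

```text
time_s: 4.2
tcp_pos: [0.593, 0.0374, 0.1853]
ee_rot: [[-0.206, -0.978, 0.001], [-0.978, 0.206, -0.0], [-0.0, -0.001, -1.0]]
wrist_force: [2.7, -1.1, -1.2]
gripper_width: 0.375
gripper_force: 30.0
```

```bash
python3 - <<'E'
from h import *
import pickle
s,c=pickle.load(open('w3.pkl','rb'))
P=lambda u,v:np.array([u,v])/600*90+[210-.5+.075,30-.5+.075]
ri=onz(c,P(158,136),.054,s);cr=onz(c,P(445,503),.054,s);print('ring',ri,'cross',cr,np.hypot(*(ri-cr)[:2]))
for z in(.06,):
  t=onz(c,P(396,498),z,s);print('tip',t)
  for h in(.06,.07,.08,.09,.095):print(h,(proj(c,[t[0],t[1],h],s)-[209.6,29.6])*600/90)
sc=pickle.load(open('scene.pkl','rb'));print('tip in scene',proj(sc,t),'top',proj(pickle.load(open('top.pkl','rb')),t))
i=sc['img'];save('sc2',{'img':cv2.resize(i[165:200,235:275],(800,600) ,interpolation=cv2.INTER_CUBIC)})
s=r.sense();print(s['time_s'],s['tcp_pos'],s['wrist_force'],s['gripper_width'],s['gripper_force'])
E
```

```text
ring [ 0.58682141 -0.09935758  0.054     ] cross [ 0.55752322 -0.04384083  0.054     ] 0.06277335634966848
tip [ 0.56456661 -0.04571775  0.06      ]
0.06 [395.83333333 497.83333333]
0.07 [398.80458631 494.02207356]
0.08 [402.02321586 489.89379832]
0.09 [405.52145075 485.40724675]
0.095 [407.38705614 483.01472246]
tip in scene [254.57728552 187.04084617] top [262.12974084 170.57052878]
4.2 [0.59299559 0.03744861 0.18531242] [ 2.65163638 -1.14992276 -1.19643757] 0.3752960355793965 29.999800035730004
```

View pics/sc2.png

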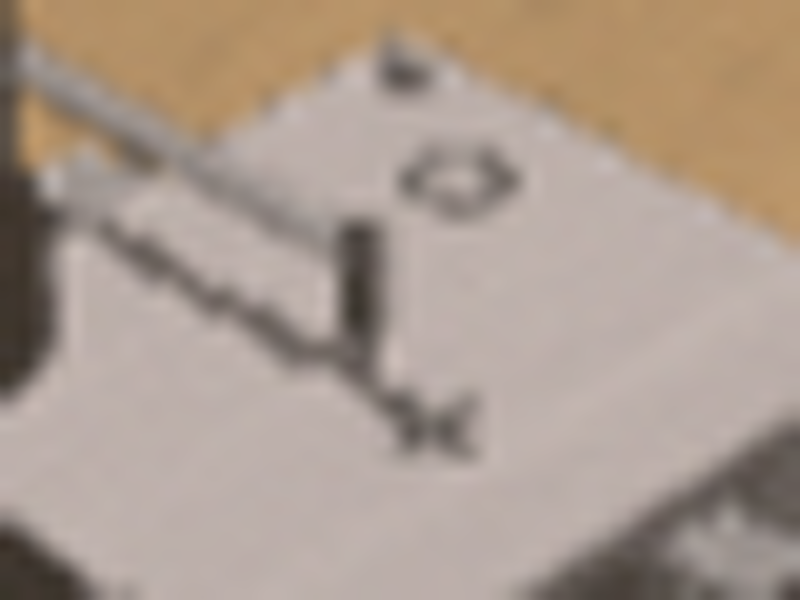

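In the scene crop the needle runs from its top at (360,230) to its tip at (358,368), i.e. (252.4,186.0) in the full picture. So the dark point in the wrist view was a shadow. I'll find the tip from both views.

```bash
cat >> h.py <<'E'
def tri(o1,d1,o2,d2):
    d1=d1/np.linalg.norm(d1);d2=d2/np.linalg.norm(d2)
    t=np.linalg.lstsq(np.c_[d1,-d2],o2-o1,rcond=None)[0];a,b=o1+t[0]*d1,o2+t[1]*d2
    return (a+b)/2,np.linalg.norm(a-b)
E
python3 - <<'E'
from h import *
import pickle
s,c=pickle.load(open('w3.pkl','rb'));sc=pickle.load(open('scene.pkl','rb'))
P=lambda u,v:np.array([u,v])/600*90+[209.575,29.575]
S=lambda u,v:np.array([u/20+234.525,v*35/600+164.53])
print('tip scene',onz(sc,S(358,368),.06),onz(sc,S(358,375),.06),'cross',onz(sc,S(440,427),.054),'ring',onz(sc,S(460,180),.054))
for u,v in((360,495),(370,495)):
  print('needle top',tri(*ray(c,P(u,v),s),*ray(sc,S(360,225))))
t=onz(sc,S(358,372),.06)
for h in(.06,.075,.09):print(h,(proj(c,[t[0],t[1],h],s)-[209.6,29.6])*600/90)
E
```

```text
tip scene [ 0.57215651 -0.04613445  0.06      ] [ 0.57125445 -0.04468607  0.06      ] cross [ 0.5577772  -0.04548071  0.054     ] ring [ 0.58763111 -0.10007003  0.054     ]
needle top (array([ 0.57080115, -0.04536782,  0.09413127]), np.float64(0.0008165945330258461))
needle top (array([ 0.56997983, -0.04483824,  0.09498826]), np.float64(0.0016515870335838778))
0.06 [347.03782441 511.66495698]
0.075 [348.59745204 506.68410702]
0.09 [350.35994585 501.05575363]
```

The two views agree: the needle tip is at about (0.571, -0.0455). The ring needs carrier (x, y) ≈ (-26.7, +49.4) mm, so tool (-49.4, +26.7).

>>> move_arm([
  {"grip":0.3,"xyz":[-5,3,0],"angular":[0,0,0]},
  {"grip":0.3,"xyz":[-12,7,0],"angular":[0,0,0]},
  {"grip":0.3,"xyz":[-20,11,0],"angular":[0,0,0]},
  {"grip":0.3,"xyz":[-28,15,0],"angular":[0,0,0]},
  {"grip":0.3,"xyz":[-36,19,0],"angular":[0,0,0]},
  {"grip":0.3,"xyz":[-42,23,0],"angular":[0,0,0]},
  {"grip":0.3,"xyz":[-46,25,0],"angular":[0,0,0]},
  {"grip":0.3,"xyz":[-48,26,0],"angular":[0,0,0]},
  {"grip":0.3,"xyz":[-48,26,0],"angular":[0,0,0]},
])

```text
time_s: 5.1
tcp_pos: [0.5769, 0.0899, 0.1852]
ee_rot: [[-0.206, -0.978, -0.001], [-0.978, 0.206, -0.0], [0.0, 0.001, -1.0]]
wrist_force: [1.2, -3.3, 0.6]
gripper_width: 0.379
gripper_force: 30.0
```

```bash
python3 - <<'E'
from h import *
import pickle
s=r.sense();c=r.capture('wrist');pickle.dump((s,c),open('w4.pkl','wb'))
sc=r.capture('scene');pickle.dump(sc,open('sc4.pkl','wb'))
print(s['time_s'],s['tcp_pos'],s['wrist_force'],s['gripper_width'],s['gripper_force'])
q=proj(sc,[.571,-.0455,.057]).astype(int)
q2=proj(c,[.571,-.0455,.057],s).astype(int);print(q,q2)
a=sc['img'][q[1]-22:q[1]+18,q[0]-25:q[0]+25];b=c['img'][max(q2[1]-40,0):max(q2[1]-40,0)+80,q2[0]-50:q2[0]+50]
print(max(q2[1]-40,0))
save('w4c',{'img':np.hstack([cv2.resize(a,(400,320),interpolation=2),cv2.resize(b,(400,320),interpolation=2)])})
E
```

```text
5.1 [0.57686159 0.08985582 0.18519473] [ 1.20262028 -3.30034591  0.59177453] 0.3788675128750528 30.000415595714003
[252 187] [233  50]
10
```

View pics/w4c.png

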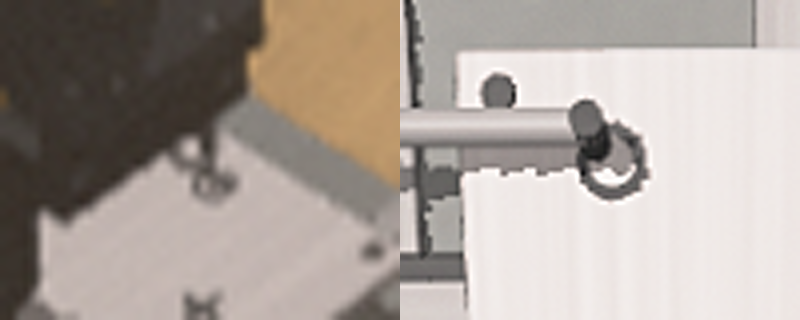

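The wrist crop (right half) shows the ring at (613,162) and the needle running from (586,120) into it, so the tip is nearly centred. I'll print the pixel values there for a fine check.

```bash
python3 - <<'E'
from h import *
import pickle
s,c=pickle.load(open('w4.pkl','rb'))
g=c['img'].astype(int).mean(2).astype(int)
print('     ',*range(224,248));
for y in range(34,62):print(y,*['%3d'%v for v in g[y,224:248]])
t=[.571,-.0455]
print('pred tip',proj(c,[*t,.06],s),'top',proj(c,[*t,.095],s),'below tip on plate',proj(c,[*t,.054],s))
print('ring',onz(c,(213/4+183-.4,162/4+10-.4),.054,s))
E
```

```text
224 225 226 227 228 229 230 231 232 233 234 235 236 237 238 239 240 241 242 243 244 245 246 247
34 233 234 241 243 244 215 240 236 239 235 233 231 233 236 237 238 235 234 234 232 234 234 235 235
35 237 241 237 161  83  87  91 143 241 239 234 231 234 236 237 238 235 235 234 233 233 235 235 235
36 233 238 117  90  99 103 103 105 176 237 238 231 234 235 236 236 236 235 234 233 234 235 235 235
37 172 140  93 104 106 105 107 102 107 185 242 233 233 237 236 236 236 235 233 233 234 235 235 234
38 199 117 100 108 108 105 106 105 101 158 250 236 236 239 239 237 236 235 234 233 233 235 235 234
39 212 123 102 109 109 110 107 104  99 130 239 247 240 226 244 240 237 235 234 233 233 235 234 234
40 225 141 104 110 109 110 109 109 105  94 140 224 198 147 233 249 242 236 234 233 234 235 234 234
41 220 183 100 109 110 111 112 113 110  72  61 113 103 108 144 217 226 243 237 234 233 234 235 234
42 190 194 111 109 113 115 115 116  93  48  52  98 108 104 102 101 152 239 246 239 235 235 235 235
43 169 173 147  88 106 106  98  96  53  44  46  94 136 105 105 106 115 162 198 217 239 235 235 235
44 148 152 152
[... 1226 characters left out ...]
86 165  88  94 102  98 104 188 246 238 235 234
57 232 231 233 238 246 248 104  92  99 100  98  95  96  99 102 102  99  97 109 189 241 236 235 234
58 232 231 232 236 239 246 250 170  94  97 101 101  99 100  97 100 128 215 252 243 236 235 234 234
59 232 230 232 236 238 240 244 244 215 131  92  98 104 107 133 229 253 245 239 234 233 234 235 234
60 232 231 231 235 237 238 238 238 243 249 244 206 228 253 251 247 241 237 235 232 233 235 235 234
61 232 231 232 235 237 238 236 234 235 236 237 238 237 239 239 239 236 235 234 232 233 235 235 234
pred tip [232.91393354  50.11945631] top [228.87888962  38.96046284] below tip on plate [233.49489186  51.72704053]
ring [ 0.56858416 -0.04638428  0.054     ]
```

```bash
python3 - <<'E'
from h import *
import pickle
from scipy.optimize import least_squares
s,c=pickle.load(open('w4.pkl','rb'))
g=c['img'].astype(float).mean(2)
# outer-edge points of the ring: half-level crossings, clean lower/right/left part
pts=[(227.3,53.5),(227.5,54.5),(227.6,55),(229.1,56),(229.6,57),(230.9,58),(232.6,59),(238.4,59),(240.4,58),(242.7,57),(242.7,55.),(243.9,50),(243.9,49),(243.8,48),(243.4,47),(242.7,45),(242.7,44),(241.1,43)]
X=np.array([onz(c,p,.054,s)[:2] for p in pts])
f=least_squares(lambda q:np.hypot(*(X-q[:2]).T)-q[2],[.569,-.046,.008],loss='soft_l1',f_scale=.0005)
print(f.x,np.sqrt((f.fun**2).mean()))
T=np.array([.571,-.0455]);d=T-f.x[:2];a=np.radians(-12)
print('carrier dx,dy mm',1000*d@[np.cos(a),np.sin(a)],1000*d@[-np.sin(a),np.cos(a)])
# needle axis alternative: tip end pixel
for p in((232.2,49.8),(232.9,50.1),(231.5,49.5)):print(onz(c,p,.06,s))
for p in((228.7,39.3),):print('top',onz(c,p,.095,s))
E
```

```text
[ 0.56903416 -0.04648819  0.00800601] 0.00026810158526050225
carrier dx,dy mm 1.717424162096573 1.3753214574483212
[ 0.5715641  -0.04588915  0.06      ]
[ 0.57100854 -0.04551818  0.06      ]
[ 0.5721194  -0.04626003  0.06      ]
top [ 0.57118936 -0.04529689  0.095     ]
```

The ring fits with radius 8.0 mm, and its centre is off by about carrier (+1.9, +1.2) mm. I'll correct that and dwell.

>>> move_arm([
  {"grip":0.3,"xyz":[-0.6,-1,0],"angular":[0,0,0]},
  {"grip":0.3,"xyz":[-1.2,-2,0],"angular":[0,0,0]},
  {"grip":0.3,"xyz":[-1.2,-2,0],"angular":[0,0,0]},
  {"grip":0.3,"xyz":[-1.2,-2,0],"angular":[0,0,0]},
  {"grip":0.3,"xyz":[-1.2,-2,0],"angular":[0,0,0]},
])

```text
time_s: 5.7
tcp_pos: [0.5786, 0.0904, 0.1851]
ee_rot: [[-0.207, -0.978, -0.002], [-0.978, 0.207, -0.0], [0.001, 0.002, -1.0]]
wrist_force: [-3.2, -2.8, 2.1]
gripper_width: 0.375
gripper_force: 30.0
```

```bash
cat > ring.py <<'E'
from h import *
import pickle,sys
from scipy.optimize import least_squares
s=r.sense();c=r.capture('wrist');pickle.dump((s,c),open(sys.argv[1],'wb'))
g=c['img'].astype(np.float32).mean(2);q=np.array([.571,-.0457])
for it in range(3):
    X=[]
    for th in np.radians(np.arange(0,360,10)):
        e=np.array([np.cos(th),np.sin(th)]);rs=np.arange(.0055,.0115,.0002)
        px=np.array([proj(c,[*(q+k*e),.054],s) for k in rs],np.float32)
        v=cv2.remap(g,px[:,:1],px[:,1:],1).ravel();k=np.where((v[:-1]<165)&(v[1:]>=165))[0]
        if len(k) and v[min(k[-1]+5,29)]>210: X.append(q+rs[k[-1]]*e)
    X=np.array(X);f=least_squares(lambda p:np.hypot(*(X-p).T)-.008,q,loss='soft_l1',f_scale=.0004);q=f.x
a=np.radians(-12);d=np.array([.5712,-.0457])-q
print(s['tcp_pos'],s['wrist_force'],len(X),q,np.median(abs(f.fun)),'need carrier',1000*d@[np.cos(a),np.sin(a)],1000*d@[-np.sin(a),np.cos(a)])
E
python3 ring.py w5.pkl
```

```text
[0.57859399 0.09040648 0.18512348] [-3.23465203 -2.77000688  2.08617468] 26 [ 0.5705236  -0.04591493] 0.000103242539805295 need carrier 0.6169277968986272 0.3508649425146398
```

>>> move_arm([
  {"grip":0.3,"xyz":[-0.4,-0.6,0],"angular":[0,0,0]},
  {"grip":0.3,"xyz":[-0.4,-0.6,0],"angular":[0,0,0]},
  {"grip":0.3,"xyz":[-0.4,-0.6,0],"angular":[0,0,0]},
  {"grip":0.3,"xyz":[-0.4,-0.6,0],"angular":[0,0,0]},
  {"grip":0.3,"xyz":[-0.4,-0.6,0],"angular":[0,0,0]},
  {"grip":0.3,"xyz":[-0.4,-0.6,0],"angular":[0,0,0]},
  {"grip":0.3,"xyz":[-0.4,-0.6,0],"angular":[0,0,0]},
  {"grip":0.3,"xyz":[-0.4,-0.6,0],"angular":[0,0,0]},
  {"grip":0.3,"xyz":[-0.4,-0.6,0],"angular":[0,0,0]},
  {"grip":0.3,"xyz":[-0.4,-0.6,0],"angular":[0,0,0]},
])

```text
time_s: 6.75
tcp_pos: [0.58, 0.0909, 0.1851]
ee_rot: [[-0.207, -0.978, -0.0], [-0.978, 0.207, -0.0], [0.0, 0.0, -1.0]]
wrist_force: [-3.5, -3.3, 2.4]
gripper_width: 0.377
gripper_force: 30.0
```

```bash
python3 ring.py w6.pkl; python3 - <<'E'
from h import *
import pickle
s,c=pickle.load(open('w6.pkl','rb'));t=[.5712,-.0457]
g=c['img'].mean(2).astype(int);p=proj(c,[*t,.06],s);print('tip pred',p,proj(c,[*t,.095],s))
x0,y0=int(p[0])-9,int(p[1])-15
print('   ',*range(x0,x0+20))
for y in range(y0,y0+26):print(y,*['%3d'%v for v in g[y,x0:x0+20]])
E
```

```text
[0.5799669  0.09089014 0.18512054] [-3.52180313 -3.28158024  2.44334038] 24 [ 0.57163253 -0.04547257] 0.0001105508958159614 need carrier -0.3757976352095293 -0.3123885524092458
tip pred [235.78972861  47.84437872] [232.20012109  36.29967207]
    226 227 228 229 230 231 232 233 234 235 236 237 238 239 240 241 242 243 244 245
32 234 238 240 247 243 167 168 139 219 239 240 237 238 238 237 234 233 233 233 234
33 236 239 244 249 118  86  96  96  88 128 243 242 239 238 236 235 235 232 232 234
34 183 189 194 169  90 100 104 107 104 100 159 242 241 238 236 235 234 232 232 235
35 182 187 182  89 103 106 106 105 106  99 115 204 244 239 236 235 234 232 233 235
36 198 199 174  94 107 108 110 108 106 104 112 192 249 240 237 235 233 232 232 234
37 208 209 194  95 106 110 108 111 108 104  92 139 248 243 236 235 234 233 232 234
38 219 224 227 124 104 111 109 109 110 106  94 105 220 246 238 235 234 233 232 234
39 209 210 210 148 105 111 111 111 113 110  83  75 200 253 241 236 233 232 233 234
40 178 178 181 145  93 113 115 117 116  95  48  59 159 241 248 239 236 236 235 235
41 161 162 165 165 120  80 
[... 683 characters left out ...]
 138 134 140 148 140  68  72 104 193
50 137 176  92 109 148 146 142 138 133 130 176 250 250 239 142 136  68  70 107 190
51 239 216  95 104 117 138 171 251 248 245 244 246 246 238 131 128  79  99 156 234
52 242 245  84  93 155 255 249 246 242 241 241 240 241 247 250 213  94  94 153 233
53 237 243 123  95 126 232 253 244 240 239 239 239 241 249 248 138 100  89 171 248
54 235 238 168  90  96 130 224 252 244 242 241 243 248 248 167  96 103  90 174 246
55 233 241 245 125  93  97 126 223 255 253 251 253 250 169  93 101  98  91 177 243
56 232 237 245 216  86  97  97  94  98 152 188 165  88  94  99  97  87 177 249 238
57 231 235 243 246 147  89 100 102 102  98  98  98 103 103  98 133 223 248 237 235
```

The ring is now within about 0.5 mm of the tip, seen at pixel (235,47.6), and has dwelt for about 1 s. Next is the cross: carrier (+40.2, -48.2) mm, so tool (+48.2, -40.2).

>>> move_arm([
  {"grip":0.3,"xyz":[0,0,0],"angular":[0,0,0]},
  {"grip":0.3,"xyz":[0,0,0],"angular":[0,0,0]},
  {"grip":0.3,"xyz":[4,-3,0],"angular":[0,0,0]},
  {"grip":0.3,"xyz":[11,-9,0],"angular":[0,0,0]},
  {"grip":0.3,"xyz":[20,-17,0],"angular":[0,0,0]},
  {"grip":0.3,"xyz":[29,-25,0],"angular":[0,0,0]},
  {"grip":0.3,"xyz":[38,-32,0],"angular":[0,0,0]},
  {"grip":0.3,"xyz":[44,-37,0],"angular":[0,0,0]},
  {"grip":0.3,"xyz":[47,-39.5,0],"angular":[0,0,0]},
  {"grip":0.3,"xyz":[48,-40,0],"angular":[0,0,0]},
])

```text
time_s: 7.8
tcp_pos: [0.6101, 0.0366, 0.1852]
ee_rot: [[-0.206, -0.978, 0.002], [-0.978, 0.206, 0.002], [-0.002, -0.002, -1.0]]
wrist_force: [-3.0, 4.3, 0.2]
gripper_width: 0.375
gripper_force: 30.0
```

>>> move_arm([
  {"grip":0.3,"xyz":[0,0,0],"angular":[0,0,0]},
  {"grip":0.3,"xyz":[0,0,0],"angular":[0,0,0]},
])

```text
time_s: 8.0
tcp_pos: [0.6099, 0.0364, 0.1852]
ee_rot: [[-0.206, -0.979, 0.002], [-0.979, 0.206, 0.001], [-0.001, -0.002, -1.0]]
wrist_force: [-0.0, 3.0, -1.6]
gripper_width: 0.376
gripper_force: 30.0
```

```bash
python3 - <<'E'
from h import *
import pickle
s=r.sense();c=r.capture('wrist');pickle.dump((s,c),open('w7.pkl','wb'));t=[.5718,-.0459]
print(s['time_s'],s['tcp_pos'],s['wrist_force'])
g=c['img'].mean(2).astype(int);p=proj(c,[*t,.06],s);print('tip pred',p,proj(c,[*t,.095],s),proj(c,[*t,.054],s))
x0,y0=int(p[0])-11,int(p[1])-15
print('    ',*range(x0,x0+24))
for y in range(y0,y0+28):print('%3d'%y,*['%3d'%v for v in g[y,x0:x0+24]])
E
```

```text
8.0 [0.60993851 0.03635026 0.18520802] [-0.01317805  2.99205902 -1.60120098]
tip pred [279.91476973 102.82024674] [283.28262139 100.42699854] [279.4264424  103.16736601]
     268 269 270 271 272 273 274 275 276 277 278 279 280 281 282 283 284 285 286 287 288 289 290 291
 87 232 231 231 231 233 235 233 233 234 235 234 232 231 231 231 232 230 230 231 234 235 235 234 235
 88 232 231 231 232 234 234 234 233 234 235 234 232 231 231 231 232 230 230 231 233 236 235 234 235
 89 232 231 231 232 233 234 233 233 233 235 234 231 231 230 231 231 230 230 232 234 235 235 235 235
 90 232 231 230 232 233 234 232 232 234 235 234 232 232 231 231 231 230 230 231 234 235 235 234 235
 91 233 231 231 231 234 234 233 233 234 235 234 231 230 231 232 231 231 230 231 234 235 235 235 236
 92 233 232 231 232 234 234 233 233 233 235 234 232 232 232 231 231 230 229 231 234 234 235 235 235
 93 233 232 231 231 233 234 234 233 233 234 233 231 232 231 231 231 230 229 232 234 235 234 235 235
 94 234 233 233 234 236 235 235 235 236 237 236 234 234 234 233 232 233 232 234 235 235 235 235 235
 95 245 242 240 240 242 242 2
[... 1270 characters left out ...]

108 231 232 236 242 248 251 252 253 255 206  91 106 113 231 254 251 250 249 249 244 239 235 234 234
109 232 231 231 234 236 237 236 237 247 196  89 104 112 118 215 238 235 234 236 236 235 234 234 234
110 232 231 231 232 233 234 233 233 242 210 118 100 110 117 212 236 230 230 233 234 234 234 234 234
111 231 231 231 233 234 233 233 232 241 210 116  97 155 235 241 233 230 230 232 233 234 233 234 235
112 231 231 231 232 234 234 233 233 240 209 112  94 146 228 237 232 230 230 232 234 234 233 234 234
113 231 230 232 232 234 233 232 232 239 207 109  92 143 224 235 231 229 230 232 234 235 234 234 235
114 232 231 231 232 234 234 232 231 236 230 200 178 202 228 233 231 229 230 232 234 234 234 234 234
```

```bash
python3 - <<'E'
from h import *
import pickle
s,c=pickle.load(open('w7.pkl','rb'))
a=np.radians(-12);ex=np.array([np.cos(a),np.sin(a)]);ey=np.array([-np.sin(a),np.cos(a)]);t=np.array([.5718,-.0459])
for n,p in(('bottom end',(279.1,113.8)),('bar mid',(279.1,106.1)),('left end',(270.4,106.1)),('right end',(287.0,106.1))):
    q=onz(c,p,.054,s)[:2]-t;print(n,1000*q@ex,1000*q@ey)
E
```

```text
bottom end 0.09945825148415526 9.788741565981741
bar mid 0.2538024947287668 2.6830604780927874
left end 8.58217735064033 2.7108815292272412
right end -7.3118051858401705 2.652651466135865
```

The cross is about 2.1 mm too far in +y and 0.4 mm in +x. I'll correct that and dwell.

>>> move_arm([
  {"grip":0.3,"xyz":[1.2,0.2,0],"angular":[0,0,0]},
  {"grip":0.3,"xyz":[2.2,0.4,0],"angular":[0,0,0]},
  {"grip":0.3,"xyz":[2.2,0.4,0],"angular":[0,0,0]},
  {"grip":0.3,"xyz":[2.2,0.4,0],"angular":[0,0,0]},
  {"grip":0.3,"xyz":[2.2,0.4,0],"angular":[0,0,0]},
  {"grip":0.3,"xyz":[2.2,0.4,0],"angular":[0,0,0]},
])

```text
time_s: 8.65
tcp_pos: [0.6091, 0.0336, 0.1855]
ee_rot: [[-0.206, -0.978, 0.002], [-0.978, 0.206, 0.0], [-0.0, -0.002, -1.0]]
wrist_force: [3.1, 2.2, -3.2]
gripper_width: 0.38
gripper_force: 30.0
```

```bash
cat > cross.py <<'E'
from h import *
import pickle,sys
s=r.sense();c=r.capture('wrist');pickle.dump((s,c),open(sys.argv[1],'wb'))
a=np.radians(-12);ex=np.array([np.cos(a),np.sin(a)]);ey=np.array([-np.sin(a),np.cos(a)]);t=np.array([.5718,-.0459])
print(s['time_s'],s['tcp_pos'],s['wrist_force'],s['gripper_width'])
# rectified patch, 0.5 mm cells: rows carrier y +13..-10 (top row most -y), cols carrier -x to the right
Y=np.arange(-12,13,1.);X=np.arange(12,-13,-1.)
m=np.array([[proj(c,[*(t+ex*x/1000+ey*y/1000),.054],s) for x in X] for y in Y],np.float32)
v=cv2.remap(c['img'].mean(2).astype(np.float32),m[...,0],m[...,1],1).astype(int)
print('  y\\x',*['%3d'%x for x in X])
for y,w in zip(Y,v):print('%5.1f'%y,*['%3d'%k for k in w])
E
python3 cross.py w8.pkl
```

```text
8.65 [0.60912846 0.033588   0.18551577] [ 3.10698996  2.18708727 -3.2173912 ] 0.3802653442302316
  y\x  12  11  10   9   8   7   6   5   4   3   2   1   0  -1  -2  -3  -4  -5  -6  -7  -8  -9 -10 -11 -12
-12.0 233 233 231 232 232 234 234 233 232 233 234 232 232 232 231 231 230 229 231 233 234 234 235 235 235
-11.0 233 232 231 231 233 234 233 233 232 234 235 234 234 233 232 231 230 229 231 233 235 234 235 235 234
-10.0 233 232 230 231 232 233 234 233 233 235 233 231 231 231 232 231 230 229 231 233 234 235 235 235 234
 -9.0 233 232 231 231 232 233 233 233 234 235 204 161 164 182 227 233 230 229 231 233 234 234 235 235 234
 -8.0 234 234 233 232 233 234 235 234 236 239 182 102 105 141 224 236 232 231 233 235 236 235 234 235 234
 -7.0 243 241 238 237 238 240 240 241 244 248 189  80  90 139 232 246 243 243 244 243 240 237 235 235 234
 -6.0 145 164 189 195 195 198 199 174 147 154 124  82  99 131 180 172 145 141 147 156 199 234 236 235 234
 -5.0 163 165 167 167 167 168 167 167 163 167 170 170 135 108 110 106 103 102 104 113 181 235 236 235 234
 -4.0 192 192 193 191 190 191 190 189 191 194 195
[... 1052 characters left out ...]
 241 202  98  95 106 213 236 232 229 231 233 234 234 234 235 234
  7.0 232 232 231 231 232 233 233 232 233 238 206 126 118 179 232 234 231 230 231 234 234 233 234 234 233
  8.0 232 232 231 231 232 233 233 232 232 235 240 244 244 240 235 232 230 228 231 232 234 234 234 234 233
  9.0 231 231 231 231 232 232 233 232 231 233 234 233 233 233 231 231 230 230 231 232 234 234 234 234 233
 10.0 232 231 231 231 232 233 233 232 232 233 233 231 231 231 231 231 231 229 231 232 234 234 233 234 234
 11.0 232 231 231 231 232 233 232 231 231 233 233 231 230 231 231 230 230 228 231 232 233 233 234 235 233
 12.0 232 231 231 231 232 232 233 231 231 233 233 231 231 231 230 231 230 229 231 233 233 233 233 234 233
```

The cross is at (+0.3, -0.9) mm from the tip. One small nudge, then dwell.

>>> move_arm([
  {"grip":0.3,"xyz":[-0.8,0.3,0],"angular":[0,0,0]},
  {"grip":0.3,"xyz":[-0.8,0.3,0],"angular":[0,0,0]},
  {"grip":0.3,"xyz":[-0.8,0.3,0],"angular":[0,0,0]},
  {"grip":0.3,"xyz":[-0.8,0.3,0],"angular":[0,0,0]},
  {"grip":0.3,"xyz":[-0.8,0.3,0],"angular":[0,0,0]},
  {"grip":0.3,"xyz":[-0.8,0.3,0],"angular":[0,0,0]},
  {"grip":0.3,"xyz":[-0.8,0.3,0],"angular":[0,0,0]},
  {"grip":0.3,"xyz":[-0.8,0.3,0],"angular":[0,0,0]},
  {"grip":0.3,"xyz":[-0.8,0.3,0],"angular":[0,0,0]},
  {"grip":0.3,"xyz":[-0.8,0.3,0],"angular":[0,0,0]},
])

```text
time_s: 9.7
tcp_pos: [0.6081, 0.0341, 0.1852]
ee_rot: [[-0.207, -0.978, -0.001], [-0.978, 0.207, -0.0], [0.001, 0.0, -1.0]]
wrist_force: [3.1, -3.7, -1.5]
gripper_width: 0.375
gripper_force: 30.0
```

```bash
python3 cross.py w9.pkl | awk 'NR<3||/^ *(-9|-8|-7|3|6|7|8|9)/'
```

```text
9.7 [0.6081288  0.03412804 0.18518663] [ 3.1197333  -3.69901918 -1.53051742] 0.374554372512637
  y\x  12  11  10   9   8   7   6   5   4   3   2   1   0  -1  -2  -3  -4  -5  -6  -7  -8  -9 -10 -11 -12
 -9.0 233 233 233 232 231 232 233 234 233 233 238 219 170 144 130 215 235 231 229 231 234 235 234 235 235
 -8.0 235 235 235 233 232 233 234 234 234 235 243 208 115  95 131 222 238 234 231 232 234 235 234 234 235
 -7.0 239 224 230 240 239 240 241 241 240 243 235 178 106  95 176 233 233 229 236 238 237 235 234 234 235
  3.0 245 244 244 242 242 243 244 245 244 245 245 207 131  94 141 217 244 243 239 237 235 235 233 233 234
  6.0 232 232 232 231 231 232 233 233 233 233 234 201 127  88 159 227 234 231 229 231 233 234 233 233 234
  7.0 233 232 231 231 231 232 233 233 233 232 236 223 175 143 184 227 233 231 230 231 233 234 234 234 235
  8.0 233 232 231 231 231 231 232 233 232 232 234 237 234 230 232 233 232 230 229 231 233 234 234 234 235
  9.0 233 232 231 231 231 231 232 233 232 232 232 234 233 233 232 231 231 230 229 231 233 233 234 234 234
```

```bash
cat > rel.py <<'E'
from h import *
import pickle
a=np.radians(-12);ex=np.array([np.cos(a),np.sin(a)]);ey=np.array([-np.sin(a),np.cos(a)]);t=np.array([.5718,-.0459])
def edges(n):
    s,c=n if isinstance(n,tuple) else pickle.load(open(n,'rb'));g=c['img'].mean(2).astype(np.float32)
    def prof(z,P):
        m=np.array([proj(c,[*(t+ex*x/1000+ey*y/1000),z],s) for x,y in P],np.float32)
        return cv2.remap(g,m[:,:1],m[:,1:],1).ravel()
    u=np.arange(-12,12,.1)
    def span(v,th):
        k=np.where(v<th)[0];return (u[k[0]],u[k[-1]]) if len(k) else None
    bx=[span(prof(.054,[(x,y) for x in u]),165) for y in(4,5,6)]
    mx=np.mean(bx);ee=[prof(.054,[(mx,y) for y in u])]
    k=np.where(ee[0]<165)[0]
    # collar end (-x side) and its y-span at z=.095
    cx=[u[np.where(prof(.095,[(x,y) for x in u])<150)[0][0]] for y in(-2,-1,0,1,2)]
    cy=[span(prof(.095,[(x,y) for y in u]),150) for x in(-2,-1,0)]
    print(n if isinstance(n,str) else '','bar x',np.round(mx,2),'bar y ends',u[k[0]].round(1),u[k[-1]].round(1),'mid',((u[k[0]]+u[k[-1]])/2).round(2),'collar -x edge',np.round(cx,1),'y span',np.round(cy,1).tolist())
if __name__=='__main__':
    for n in('w7.pkl','w8.pkl','w9.pkl'):edges(n)
    for _ in range(3):
        s=r.sense();edges((s,r.capture('wrist')));print(s['tcp_pos'])
E
python3 rel.py
```

```text
w7.pkl bar x 0.23 bar y ends -6.7 9.8 mid 1.55 collar -x edge [-3.2 -3.4 -4.  -4.1 -2.6] y span [[-2.9, 5.4], [-3.4, 5.3], [-3.1, 5.2]]
w8.pkl bar x 0.03 bar y ends -9.0 7.3 mid -0.85 collar -x edge [-3.5 -3.6 -3.7 -3.4 -3. ] y span [[-3.4, 3.1], [-3.4, 3.1], [-3.3, 3.3]]
w9.pkl bar x -0.77 bar y ends -9.1 7.2 mid -0.95 collar -x edge [-3.3 -4.1 -4.2 -4.3 -4.2] y span [[-3.2, 3.4], [-3.3, 3.4], [-3.2, 3.5]]
 bar x -0.7 bar y ends -9.1 6.8 mid -1.15 collar -x edge [-3.3 -4.  -4.2 -4.2 -4.1] y span [[-3.1, 3.4], [-3.2, 3.5], [-3.2, 3.6]]
[0.60816946 0.03417674 0.18522429]
 bar x -0.73 bar y ends -9.1 6.8 mid -1.15 collar -x edge [-3.3 -4.  -4.2 -4.2 -4.2] y span [[-3.1, 3.4], [-3.2, 3.4], [-3.2, 3.6]]
[0.60815481 0.0341778  0.18521331]
 bar x -0.75 bar y ends -9.1 6.8 mid -1.15 collar -x edge [-3.3 -4.  -4.2 -4.2 -4.2] y span [[-3.1, 3.4], [-3.2, 3.5], [-3.2, 3.6]]
[0.60815682 0.03418801 0.18518617]
```

Measured against the needle in the same picture, the cross is centred in x but about 1.1 mm short in y, held by friction.

>>> move_arm([
  {"grip":0.3,"xyz":[-1.2,0,0],"angular":[0,0,0]},
  {"grip":0.3,"xyz":[-1.2,0,0],"angular":[0,0,0]},
  {"grip":0.3,"xyz":[-1.2,0,0],"angular":[0,0,0]},
  {"grip":0.3,"xyz":[-1.2,0,0],"angular":[0,0,0]},
  {"grip":0.3,"xyz":[-1.2,0,0],"angular":[0,0,0]},
  {"grip":0.3,"xyz":[-1.2,0,0],"angular":[0,0,0]},
  {"grip":0.3,"xyz":[-1.2,0,0],"angular":[0,0,0]},
  {"grip":0.3,"xyz":[-1.2,0,0],"angular":[0,0,0]},
  {"grip":0.3,"xyz":[-1.2,0,0],"angular":[0,0,0]},
  {"grip":0.3,"xyz":[-1.2,0,0],"angular":[0,0,0]},
])

```text
time_s: 10.9
tcp_pos: [0.6085, 0.0356, 0.1852]
ee_rot: [[-0.206, -0.978, -0.0], [-0.978, 0.206, -0.0], [0.0, 0.0, -1.0]]
wrist_force: [2.5, -4.3, 0.2]
gripper_width: 0.375
gripper_force: 30.0
```

```bash
python3 rel.py|tail -2
```

```text
bar x -0.62 bar y ends -7.4 9.0 mid 0.8 collar -x edge [-3.2 -3.9 -4.  -4.1 -4.1] y span [[-3.1, 3.5], [-3.2, 3.5], [-3.2, 4.1]]
[0.60844969 0.03562376 0.18521708]
```

The cross is within about 0.7 mm of the tip, and the dwell is done. I'll raise the mast straight up.

>>> move_arm([
  {"grip":0.3,"xyz":[0,0,0],"angular":[0,0,0]},
  {"grip":0.3,"xyz":[0,0,-3],"angular":[0,0,0]},
  {"grip":0.3,"xyz":[0,0,-9],"angular":[0,0,0]},
  {"grip":0.3,"xyz":[0,0,-16],"angular":[0,0,0]},
  {"grip":0.3,"xyz":[0,0,-24],"angular":[0,0,0]},
  {"grip":0.3,"xyz":[0,0,-32],"angular":[0,0,0]},
  {"grip":0.3,"xyz":[0,0,-40],"angular":[0,0,0]},
  {"grip":0.3,"xyz":[0,0,-46],"angular":[0,0,0]},
  {"grip":0.3,"xyz":[0,0,-50],"angular":[0,0,0]},
  {"grip":0.3,"xyz":[0,0,-52],"angular":[0,0,0]},
])

```text
time_s: 12.05
tcp_pos: [0.6083, 0.0357, 0.2376]
ee_rot: [[-0.206, -0.978, -0.0], [-0.978, 0.206, 0.0], [-0.0, 0.0, -1.0]]
wrist_force: [0.4, -2.3, -2.5]
gripper_width: 0.376
gripper_force: 30.0
```

>>> move_arm([
  {"grip":0.3,"xyz":[0,0,-3],"angular":[0,0,0]},
  {"grip":0.3,"xyz":[0,0,-8],"angular":[0,0,0]},
  {"grip":0.3,"xyz":[0,0,-14],"angular":[0,0,0]},
  {"grip":0.3,"xyz":[0,0,-21],"angular":[0,0,0]},
  {"grip":0.3,"xyz":[0,0,-28],"angular":[0,0,0]},
  {"grip":0.3,"xyz":[0,0,-35],"angular":[0,0,0]},
  {"grip":0.3,"xyz":[0,0,-41],"angular":[0,0,0]},
  {"grip":0.3,"xyz":[0,0,-47],"angular":[0,0,0]},
  {"grip":0.3,"xyz":[0,0,-51],"angular":[0,0,0]},
  {"grip":0.3,"xyz":[0,0,-54],"angular":[0,0,0]},
])

```text
time_s: 13.05
tcp_pos: [0.6083, 0.0357, 0.2916]
ee_rot: [[-0.206, -0.978, -0.0], [-0.978, 0.206, 0.0], [0.0, 0.0, -1.0]]
wrist_force: [-1.0, -2.7, -4.7]
gripper_width: 0.376
gripper_force: 30.0
```

>>> move_arm([
  {"grip":0.3,"xyz":[0,0,-2],"angular":[0,0,0]},
  {"grip":0.3,"xyz":[0,0,-4],"angular":[0,0,0]},
  {"grip":0.3,"xyz":[0,0,-5],"angular":[0,0,0]},
  {"grip":0.3,"xyz":[0,0,-5],"angular":[0,0,0]},
  {"grip":0.3,"xyz":[0,0,-5],"angular":[0,0,0]},
  {"grip":0.3,"xyz":[0,0,-5],"angular":[0,0,0]},
])

```text
time_s: 13.65
tcp_pos: [0.6083, 0.0357, 0.2954]
ee_rot: [[-0.207, -0.978, -0.001], [-0.978, 0.207, -0.0], [0.0, 0.001, -1.0]]
wrist_force: [0.4, -2.0, -9.0]
gripper_width: 0.376
gripper_force: 30.0
```

```bash
python3 rel.py|tail -2; python3 - <<'E'
from h import *
import pickle
s=r.sense();print(s['time_s'],s['tcp_pos'],s['wrist_force'],s['gripper_width'])
c=r.capture('scene');w=r.capture('wrist')
a=c['img'][90:260,140:340];b=w['img'][:300]
save('end',{'img':np.hstack([cv2.resize(a,(400,340),interpolation=2),cv2.resize(w['img'][60:230,150:350],(400,340),interpolation=2)])})
E
```

```text
bar x -1.23 bar y ends -7.5 8.5 mid 0.5 collar -x edge [-4.7 -4.7 -4.9 -5.1 -5.3] y span [[-3.0, 3.3], [-3.3, 3.3], [-4.6, 5.9]]
[0.60828825 0.03564457 0.29539191]
13.8 [0.60828904 0.03564553 0.29538023] [-0.48572394 -3.08322978 -9.24143482] 0.37301382693680274
```

View pics/end.png

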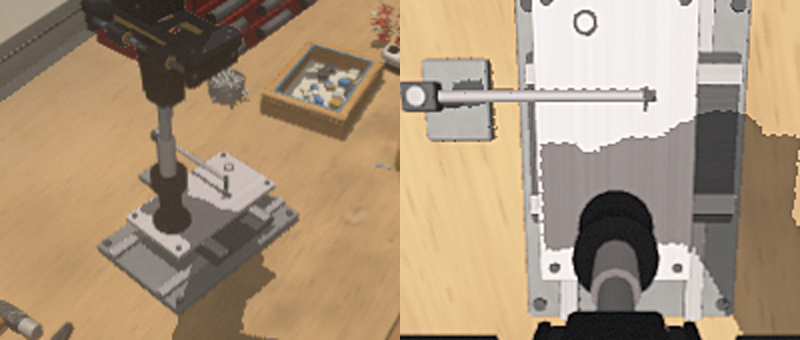

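The picture shows both mast sections extended, with the cross under the pointer end at about (648,97). The rise is 110.2 mm, and the downward force doubled to 9 N, so the mast is at its second stop. Handing in.

```bash
python3 -c "
from station import r
print(r.finish_job())"
```

```text
the job is handed in; nothing more can be done
None
```

The job is handed in at about 14 s of the 48 s allowed: the ring stopped under the pointer, then the cross (each within about 1 mm by my measurements), and the mast is held by the head at its second stop (110 mm up) with the cross still under the tip; the verdict was not shown.

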